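Set out the ticket desk round the button jar and the ink pad

ROBOT

A 6-joint arm with a two-finger parallel gripper is mounted at the origin on the work surface; the furniture and walls round the work are solid. World frame = base frame: x ahead of the robot, y to its left, z up, the work surface at z = 0. Lengths are in m, angles in rad, forces in N, time in s.
With the tool pointing down it reaches from about 0.425 to 0.95 m from the base axis. Payload 14.7 kg.
Tool frame: the origin (TCP) lies at the very end of the fingers, on their centre line; the grasp point (between the pads) lies 19 mm behind it; z points along the fingers, y is the line along which they close (so a half turn about z gives the same grasp; the last joint's range is limited). The gripper opens to 85 mm and grips with 20 to 120 N. Pads are 22 mm wide; open, the fingers measure 114 mm over their backs; the gripper's body (76 mm by 85 mm) begins 54 mm behind the grasp point. The pads swing forward as they close: fully open they stand 13 mm farther back than shut.
Start: joints at [-1.168, 0.48, 1.596, -0, 1.065, -0.047], TCP at [0.283, -0.585, 0.231] pointing down, gripper open.
Joint ranges: [-2.75, 2.75], [-0.82, 2.05], [0.23, 2.67], [-1.56, 4.7], [0.09, 2.69], [-2.92, 2.92]. Speed limits (rad/s): [1.89, 1.89, 2.39, 3.01, 3.01, 3.01].

INTERFACE

Orientations are given as a unit quaternion [w, x, y, z].
In Python, from workcell import ctrl, imaging, workorder gives the robot as it stands. The module is installed in compiled form; this text tells all that it offers.
- The arm moves only by the tool servo_tool, never from a script. Its argument "rows" is one flat list of numbers, 7 for each row, row after row: the finger opening in m, from 0 to 0.0854, then the shift along the tool's x, y, z in m, then the turn, a rotation vector about the tool's x, y, z in rad. A call has 1 to 20 rows; each row is the pose to reach, as a shift and turn from the pose commanded when the call began, along the tool's axes at that moment; what a row does not reach only later rows make up. A row lasts 1/8 s, in which the tool goes at most 62.5 mm and 10.7 degrees, less where a joint would pass 70% of its speed; a pose out of reach is approached as far as the arm can. A call with a gripper value outside its range is refused whole. The fingers move at their own pace and stop on an object; "force" is the grip in N (left out, the last holds). Time passes only in rows, so rows that repeat a pose let the fingers close. It gives the time, the measured TCP pose, the force, the opening and the grip force at its end, in the units of the state.
- ctrl.sense(): the state, without advancing time (a new reading comes with each control period).
- imaging.snapshot(name): name is "scene" or "top" or "wrist"; returns a dict with "img" (384x512x3 uint8, blue, green, red), "camera_matrix" (3x3 intrinsics, pixels), "view" (4x4, takes a point from world to camera coordinates); the wrist camera has in their place "mount" (4x4, takes a point from camera to tool coordinates, whose origin is the TCP and whose axes are the flange's). Camera axes: x right, y down, z forward; pixel columns grow to the right and rows downward; lengths in m; the calibration is good to about 2 mm. A picture is of the moment at which its call begins: read the wrist's pose just before it. There is no depth.
- workorder.close_job(): hands the job in; it is judged then, once.
The state is a dict: "time": time; "joint_positions": joint angles; "dq": joint speeds; "effort": joint torques, N m; "tcp_pos": TCP position; "ee_rot": TCP orientation; "ft_force": force on the tool from outside, world axes, zero at the start; "ft_torque": the same for the moment, N m; "opening": finger opening in m; "gripper_force": force on a finger pad.
Only numpy, scipy, OpenCV 4.12 (cv2) and the standard library are available. Lean on these libraries where they do the work, as an engineer would, in place of code of your own. Each camera call takes 0.05 s, during which the arm holds its last target. There are 200 camera calls.

TASK

Set out the ticket desk: lay the soap carton on the counter left of the button jar, level with it and about 3 cm clear, long side facing you; centre the staple carton on it, lengthwise alike, let go and press its top down firmly with the fingertips to feel that it lies flat, and only then stand the rubber stamp on the middle of the staple carton, lined up with it. At any point, lay the stapler right way up behind the ink pad, parallel to the pad's long side, centred on it and 2 to 3 cm clear. Leave the pad, the jar and everything else where they are.

Things in the scene. Friction and masses are not known exactly. Their poses are not given: they have to be found in the camera images.
- soap_carton: Boxed soap bar: cream carton with a blue band, 59 (x) x 89 (y) x 34 mm high, 0.11 kg. Origin: centre of its underside; z up. Loose; grasp across the 59 mm from above. Starts in the front row of four things (nearest the robot), long side roughly left-right.
- staple_carton: Small red and white carton of staples, 37 (x) x 59 (y) x 30 mm high, 0.09 kg. Origin: centre of its underside; z up. Loose; grasp across the 37 mm. Starts in the front row. Once stacked, it is rigid to a fingertip press on its top; any clear push of about 5 N is enough.
- stapler: Blue desk stapler lying on its base, 34 (x) x 132 (y) x 46 mm high, 0.19 kg, rigid (its arm does not move). Its base is 34 mm wide and 6 mm thick; its upper arm is 20 mm wide from 28 to 46 mm height. Origin: centre of its underside; z up. Loose; grasp the upper arm across its 20 mm at mid-length. Either end may point left. Starts in the front row.
- rubber_stamp: Hand stamp: wooden block 25 (x) x 54 (y) x 17 mm high with an upright black round knob, 24 mm in diameter, up to 73 mm, 0.05 kg. Origin: centre of its underside; z up. Loose; grasp the knob, fingers closing along x. Starts upright in the front row.
- ink_pad: Flat closed red tin ink pad, 70 (x) x 100 (y) x 13 mm high, fixed to the counter; it stands behind the front row. Origin: centre of its underside; its y axis runs along its long side, its x axis points away from the robot, so 'behind' the pad is its +x side.
- button_jar: Round clear jar of buttons with a brown lid, 56 mm in diameter, 79 mm high, beside the ink pad behind the front row, sometimes left and sometimes right of the pad. Origin: centre of its underside; its axes are parallel to the world's, so 'left' of it is +y (the robot's left) and 'level with it' means the same x. Stays where it is.
- thread_spool: White thread spool standing on end, 28 mm in diameter, 50 mm high, farthest back. Origin: centre of its underside. Bystander, loose; leave alone.
- tape_roll: Roll of brown tape lying flat, 96 mm across, 48 mm high, at the right. Origin: centre of its underside. Bystander, loose; leave alone.
- lighter: Green pocket lighter lying flat, 76 x 25 x 12 mm, in front of the front row. Origin: centre of its underside. Bystander, loose; leave alone.

How it is judged:
On the way, in this order (a step that is already met when the one before it is completed fails the run):
1. the soap carton lies left of the jar, let go (x of soap_carton in the frame of button_jar between -0.02 and 0.02 m and y of soap_carton in the frame of button_jar between 0.085 and 0.12 m and height (world z) of soap_carton between -0.004 and 0.005 m and angle between soap_carton's own z axis and vertical below 0.08 rad and angle between the y axis of soap_carton and the y axis of button_jar, either way round below 0.22 rad and contact force between the fingers and soap_carton below 0.1 N), for 0.2 s.
2. the staple carton lies flat and centred on the soap carton, let go (x of soap_carton in the frame of button_jar between -0.02 and 0.02 m and y of soap_carton in the frame of button_jar between 0.085 and 0.12 m and height (world z) of soap_carton between -0.004 and 0.005 m and angle between each of soap_carton, staple_carton's own z axis and vertical below 0.08 rad and angle between the y axis of soap_carton and the y axis of button_jar, either way round below 0.22 rad and x of staple_carton in the frame of soap_carton between -0.012 and 0.012 m and y of staple_carton in the frame of soap_carton between -0.015 and 0.015 m and z of staple_carton in the frame of soap_carton between 0.029 and 0.039 m and angle between the y axis of staple_carton and the y axis of soap_carton, either way round below 0.25 rad and contact force between the fingers and staple_carton below 0.1 N), for 0.2 s.
3. the fingertips press the staple carton down on the soap carton with more than 2.5 N, before the stamp is brought (x of staple_carton in the frame of soap_carton between -0.012 and 0.012 m and y of staple_carton in the frame of soap_carton between -0.015 and 0.015 m and z of staple_carton in the frame of soap_carton between 0.029 and 0.039 m and angle between staple_carton's own z axis and vertical below 0.08 rad and angle between the y axis of staple_carton and the y axis of soap_carton, either way round below 0.25 rad and contact force between the fingers and staple_carton above 2.5 N and contact force between staple_carton and soap_carton above 2.5 N and horizontal distance between rubber_stamp and staple_carton above 0.06 m), for 0.06 s.
4. the stamp stands upright on the staple carton, let go (x of soap_carton in the frame of button_jar between -0.02 and 0.02 m and y of soap_carton in the frame of button_jar between 0.085 and 0.12 m and height (world z) of soap_carton between -0.004 and 0.005 m and angle between each of soap_carton, staple_carton's own z axis and vertical below 0.08 rad and angle between the y axis of soap_carton and the y axis of button_jar, either way round below 0.22 rad and x of staple_carton in the frame of soap_carton between -0.012 and 0.012 m and y of staple_carton in the frame of soap_carton between -0.015 and 0.015 m and z of staple_carton in the frame of soap_carton between 0.029 and 0.039 m and angle between the y axis of staple_carton and the y axis of soap_carton, either way round below 0.25 rad and x of rubber_stamp in the frame of staple_carton between -0.012 and 0.012 m and y of rubber_stamp in the frame of staple_carton between -0.015 and 0.015 m and z of rubber_stamp in the frame of staple_carton between 0.025 and 0.035 m and angle between rubber_stamp's own z axis and vertical below 0.1 rad and angle between the y axis of rubber_stamp and the y axis of staple_carton, either way round below 0.35 rad and contact force between the fingers and rubber_stamp below 0.1 N), for 0.2 s.
At the end, for the whole second after the job is handed in: Soap carton 85-120 mm left of jar, 20 mm level, 0.22 rad; staple carton centred on it (12 x 15 mm, 0.25 rad), stamp upright on that (12 x 15 mm, 0.35 rad); stapler on its base 58-98 mm behind pad's centre, centred to 20 mm, parallel to 0.22 rad. All released and at rest (all of step 4 and x of stapler in the frame of ink_pad between 0.058 and 0.098 m and y of stapler in the frame of ink_pad between -0.02 and 0.02 m and height (world z) of stapler between -0.004 and 0.006 m and angle between stapler's own z axis and vertical below 0.08 rad and angle between the y axis of stapler and the y axis of ink_pad, either way round below 0.22 rad and contact force between the fingers and soap_carton below 0.1 N and linear speed of each of soap_carton, staple_carton, stapler, rubber_stamp below 0.02 m/s and angular speed of each of soap_carton, staple_carton, stapler, rubber_stamp below 0.2 rad/s and contact force between the fingers and staple_carton below 0.1 N and contact force between the fingers and stapler below 0.1 N); the robot touches nothing.
It fails at once if the button jar is shifted by more than 15 mm (distance of button_jar from where it was at the start of the episode above 0.015 m).
It fails at once if the thread spool, the tape roll or the lighter is shifted by more than 20 mm (distance of any of thread_spool, tape_roll, lighter from where it was at the start of the episode above 0.02 m).
It also fails if it takes over 112 s, if anything falls off the work surface, if the arm or the gripper's body presses on something with over 40 N, if the wrist force passes 120 N, or if a joint passes its speed limit or range.

## Working session

There is one attempt and no reset: what is moved stays moved. The work goes in short steps, Python scripts to look and compute and a tool call to move; the robot and the scene stay as the last step left them, time stands still between calls to the robot, and variables do not carry over. Pictures are saved under pics/ and viewed, at most 14 in all, crops included, and the job is handed in when it is done.

Besides the shell and the picture viewer there is one more tool, called after "Request:" as a command line: name --argument value ..., lists and objects as JSON in quotes. servo_tool: Moves the arm, as the interface text tells. Its arguments: {"type":"object","properties":{"rows":{"type":"array","items":{"type":"number"}},"force":{"type":"number"}},"required":["rows"]}

```bash
mkdir -p pics
python3 - <<'E'
from workcell import ctrl, imaging
import cv2,pickle
s=ctrl.sense();print({k:s[k] for k in('time','tcp_pos','ee_rot','opening','ft_force')})
d={}
for n in('scene','top','wrist'):
    d[n]=imaging.snapshot(n);print(n,{k:v for k,v in d[n].items() if k!='img'})
    if n!='wrist': cv2.imwrite(f'pics/{n}0.png',d[n]['img'])
pickle.dump(d,open('d0.pkl','wb'))
E
```

```text
{'time': 0.0, 'tcp_pos': array([ 0.28246815, -0.58496279,  0.23066691]), 'ee_rot': array([-5.98998291e-04,  9.74815601e-01,  2.23011600e-01, -1.02131572e-04]), 'opening': 0.08547561350145916, 'ft_force': array([-0.62888974, -0.21263065,  0.54754995])}
scene {'camera_matrix': array([[499.64502194,   0.        , 259.62391195],
       [  0.        , 499.64502194, 196.51590531],
       [  0.        ,   0.        ,   1.        ]]), 'view': array([[-0.58227337, -0.81275738,  0.01957473,  0.27786006],
       [-0.5712198 ,  0.39186167, -0.7212159 ,  0.35867577],
       [ 0.57850295, -0.43112628, -0.69243372,  1.26114531],
       [ 0.        ,  0.        ,  0.        ,  1.        ]])}
top {'camera_matrix': array([[475.15455957,   0.        , 250.40950726],
       [  0.        , 475.15455957, 180.68795994],
       [  0.        ,   0.        ,   1.        ]]), 'view': array([[-0.00662187, -0.99994556,  0.00806371, -0.03612972],
       [-0.99046911,  0.00544927, -0.13762718,  0.54749743],
       [ 0.13757574, -0.0088982 , -0.99045128,  1.20485864],
       [ 0.        ,  0.        ,  0.        ,  1.        ]])}
wrist {'camera_matrix': array([[310.28526578,   0.        , 261.18140486],
       [  0.        , 310.28526578, 190.82258744],
       [  0.        ,   0.        ,   1.        ]]), 'mount': array([[-5.94078563e-04, -9.57305053e-01, -2.89079026e-01,
         7.50091640e-02],
       [ 9.99999778e-01, -4.81334210e-04, -4.61101456e-04,
         1.57029599e-05],
       [ 3.02271129e-04, -2.89079236e-01,  9.57305126e-01,
        -1.43010070e-01],
       [ 0.00000000e+00,  0.00000000e+00,  0.00000000e+00,
         1.00000000e+00]])}
```

View pics/top0.png

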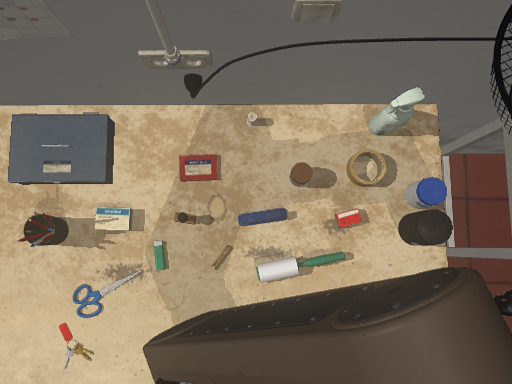

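View pics/scene0.png

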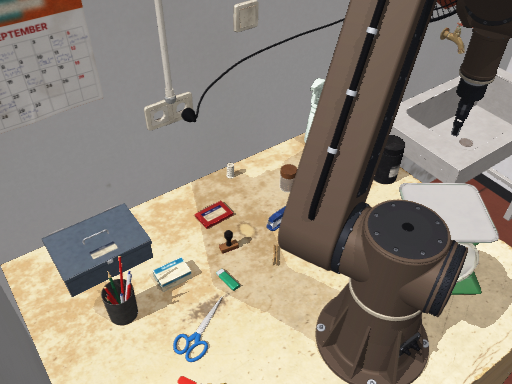

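The top view shows the soap carton at (113,218), stamp (190,217), stapler (263,216), staple carton (347,218), pad (198,167), jar (302,174), tape (366,168), spool (252,118) and lighter (159,255). The scene view confirms these, with the jar to the right of the pad. Next I'll measure them by colour masks.

```bash
cat > h.py <<'E'
import numpy as np,cv2,pickle
from workcell import ctrl, imaging
from scipy.spatial.transform import Rotation as R
def ray(d,uv,z,T=None):
    """pixels -> world points on plane z. T: camera-to-world (wrist) else from view"""
    if T is None: T=np.linalg.inv(d['view'])
    uv=np.atleast_2d(np.asarray(uv,float)); K=d['camera_matrix']
    r=np.c_[(uv-K[:2,2])/[K[0,0],K[1,1]],np.ones(len(uv))]@T[:3,:3].T
    o=T[:3,3]; return o+r*((z-o[2])/r[:,2])[:,None]
def wristT(d,s):
    q=s['ee_rot'];T=np.eye(4);T[:3,:3]=R.from_quat([q[1],q[2],q[3],q[0]]).as_matrix();T[:3,3]=s['tcp_pos']
    return T@d['mount']
def blobs(m,roi,amin=30):
    x0,y0,x1,y1=roi;k=np.zeros_like(m);k[y0:y1,x0:x1]=m[y0:y1,x0:x1]
    cs,_=cv2.findContours(k,cv2.RETR_EXTERNAL,cv2.CHAIN_APPROX_NONE)
    return sorted([c[:,0] for c in cs if cv2.contourArea(c)>amin],key=lambda c:-cv2.contourArea(c))
def rect(d,c,z,T=None):
    p=ray(d,c,z,T)[:,:2]
    (x,y),(a,b),t=cv2.minAreaRect(((p)*1000).astype(np.float32))
    if a>b: t+=90; a,b=b,a   # b long; long axis dir angle t+90 from x -> y-axis dev = t
    return np.round([x,y,a,b,(t+90)%180-90],1)
E
python3 - <<'E'
from h import *
d=pickle.load(open('d0.pkl','rb'))['top'];im=d['img']
hsv=cv2.cvtColor(im,cv2.COLOR_BGR2HSV);H,S,V=[hsv[...,i].astype(int) for i in range(3)]
red=(((H<8)|(H>172))&(S>130)&(V>70)).astype(np.uint8)
blue=((H>95)&(H<130)&(S>90)&(V>40)).astype(np.uint8)
green=((H>50)&(H<90)&(S>90)).astype(np.uint8)
dark=((V<75)).astype(np.uint8)
white=((S<70)&(V>150)).astype(np.uint8)
for n,m,roi,z in [('pad',red,(170,145,230,190),.013),('staple',red,(330,200,370,235),.03),('stapler',blue,(235,200,292,232),.046),
 ('soapblue',blue,(90,200,135,235),.034),('soapwhite',white,(90,200,135,235),.034),('lighter',green,(145,235,170,275),.012),('stampdark',dark,(172,200,205,230),.073)]:
    for c in blobs(m,roi,15)[:2]: print(n,rect(d,c,z),c.min(0),c.max(0))
for n,uv,z in [('jar',(301.5,173.5),.079),('spool',(252,116),.05),('tape',(366,168),.048),('knob',(182,217),.073)]: print(n,ray(d,uv,z)[0].round(4))
cr=im[135:285,80:390]; cv2.imwrite('pics/crop0.png',cv2.resize(cr,None,fx=2.55,fy=2.55,interpolation=cv2.INTER_CUBIC))
E
```

```text
pad [587.7 101.4  68.   99.8   2.4] [179 154] [216 180]
staple [ 449.  -293.9   35.1   62.9   15.4] [335 213] [361 227]
soapblue [470.  319.   12.8  81.   -2.6] [ 97 209] [128 214]
soapwhite [ 4.51e+02  3.20e+02  5.43e+01  8.84e+01 -3.00e-01] [ 95 208] [129 229]
soapwhite [ 4.703e+02  3.124e+02  5.200e+00  2.600e+01 -3.000e-01] [110 210] [120 212]
lighter [349.7 201.3  19.4  59.3 -83. ] [154 246] [163 269]
stampdark [450.1 132.   22.6  22.7 -89.3] [178 213] [187 222]
jar [ 0.5593 -0.1688  0.079 ]
spool [ 0.718  -0.0447  0.05  ]
tape [ 0.5776 -0.3412  0.048 ]
knob [0.4513 0.1333 0.073 ]
```

View pics/crop0.png

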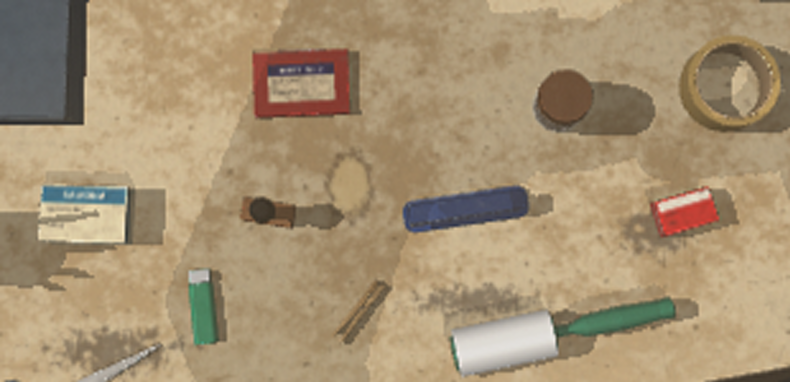

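The enlarged crop confirms it: stapler centred at crop (466,208), about 7° turned, jar lid at (566,97), knob at (262,210). I'll work out the hover over the stapler.

```bash
cat >> h.py <<'E'
def go(x,y,z,yaw,s=None):
    """shift and turn to a pose in mm/deg; yaw: object's yaw, fingers close along its x"""
    s=s or ctrl.sense();q=s['ee_rot'];r=R.from_quat([q[1],q[2],q[3],q[0]])
    c,n=np.cos(np.radians(yaw+90)),np.sin(np.radians(yaw+90))
    g=R.from_matrix(np.array([[c,n,0],[n,-c,0],[0,0,-1.]]))
    sh=r.inv().apply(np.array([x,y,z])/1000-s['tcp_pos']); tv=(r.inv()*g).as_rotvec()
    print('t',round(s['time'],2),'tcp',(s['tcp_pos']*1000).round(1),'open',round(s['opening'],4),'F',s['ft_force'].round(1),'shift',sh.round(4),'turn',tv.round(3))
E
python3 - <<'E'
from h import *
d=pickle.load(open('d0.pkl','rb'))['top'];im=d['img']
b=((im[...,0].astype(int)-im[...,2])>25).astype(np.uint8)
c=blobs(b,(235,200,292,235))[0];r=rect(d,c,.046);print(r,c.min(0),c.max(0))
go(r[0],r[1],165,8)
E
```

```text
[455.2 -59.4  28.6 106.1  14.4] [238 211] [279 225]
t 0.15 tcp [ 282.5 -585.1  230.8] open 0.0853 F [ 0.2  0.4 -0.5] shift [ 0.3841 -0.3982  0.0662] turn [-1.000e-03 -1.000e-03 -1.261e+00]
```

Request:
servo_tool --rows '[0.085,0.04,-0.04,0,0,0,-0.12,0.085,0.08,-0.08,0,0,0,-0.25,0.085,0.12,-0.12,0,0,0,-0.4,0.085,0.16,-0.16,0,0,0,-0.55,0.085,0.2,-0.2,0,0,0,-0.7,0.085,0.24,-0.24,0.01,0,0,-0.85,0.085,0.28,-0.28,0.02,0,0,-1.0,0.085,0.31,-0.32,0.035,0,0,-1.1,0.085,0.35,-0.36,0.05,0,0,-1.2,0.085,0.38,-0.389,0.066,0,0,-1.26,0.085,0.38,-0.389,0.066,0,0,-1.26,0.085,0.38,-0.389,0.066,0,0,-1.26,0.085,0.38,-0.389,0.066,0,0,-1.26]'

```text
time: 1.78
tcp_pos: [0.4557, -0.0707, 0.1656]
ee_rot: [0.0, 0.657, 0.754, 0.0]
ft_force: [-0.9, 0.5, 0.2]
opening: 0.0851
gripper_force: 0.0
```

Run:
```python
from h import *
s=ctrl.sense();d=imaging.snapshot('wrist');T=wristT(d,s);im=d['img'];cv2.imwrite('pics/w1.png',im)
t=imaging.snapshot('top');pickle.dump(t,open('t1.pkl','wb'))
b=((im[...,0].astype(int)-im[...,2])>25).astype(np.uint8)
for c in blobs(b,(0,0,512,384),500)[:3]:print(rect(d,c,.046,T),rect(d,c,0.0,T),c.min(0),c.max(0))
go(455,-70,165,8,s)
```

```text
[455.  -64.9  28.  119.5   7.9] [456.5 -76.8  32.9 140.4   7.9] [243 108] [276 241]
t 1.77 tcp [455.7 -70.7 165.6] open 0.0851 F [-0.9  0.5  0.2] shift [ 0.0008 -0.0006  0.0006] turn [ 0.     0.    -0.002]
```

View pics/w1.png

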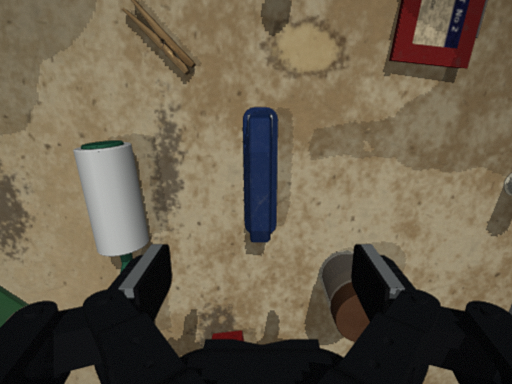

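The wrist picture shows the stapler at (260,175), upright in the image and lined up with the tool, clear of the jar. I'll grasp it.

Request:
servo_tool --rows '[0.085,0,0,0.04,0,0,0,0.085,0,0,0.08,0,0,0,0.085,0,0,0.12,0,0,0,0.085,0,0,0.147,0,0,0,0.085,0,0,0.147,0,0,0,0.0,0,0,0.147,0,0,0,0.0,0,0,0.147,0,0,0,0.0,0,0,0.147,0,0,0,0.0,0,0,0.147,0,0,0,0.0,0,0,0.147,0,0,0,0.0,0,0,0.13,0,0,0,0.0,0,0,0.1,0,0,0,0.0,0,0,0.06,0,0,0,0.0,0,0,0.06,0,0,0]' --force 40

```text
time: 3.62
tcp_pos: [0.4573, -0.0701, 0.1077]
ee_rot: [0.002, 0.656, 0.755, 0.001]
ft_force: [0.4, -0.6, -1.1]
opening: 0.0191
gripper_force: 41.5
```

Run:
```python
from h import *
t=imaging.snapshot('top');im=t['img']
hsv=cv2.cvtColor(im,cv2.COLOR_BGR2HSV);H,S,V=[hsv[...,i].astype(int) for i in range(3)]
red=(((H<8)|(H>172))&(S>130)&(V>70)).astype(np.uint8)
for c in blobs(red,(170,145,230,190),100): print('pad',rect(t,c,.013))
cv2.imwrite('pics/t2.png',cv2.resize(im[90:260,150:400],None,fx=3,fy=3))
go(665.7,104.7,100,2.4);go(665.7,104.7,20,2.4)
```

```text
pad [587.7 101.2  68.   99.4   2.4]
t 3.67 tcp [456.5 -69.9 106.3] open 0.0193 F [-0.   0.5 -1.6] shift [0.1439 0.2314 0.0068] turn [0.003 0.001 0.097]
t 3.67 tcp [456.5 -69.9 106.3] open 0.0193 F [-0.   0.5 -1.6] shift [0.144  0.2312 0.0868] turn [0.003 0.001 0.097]
```

View pics/t2.png

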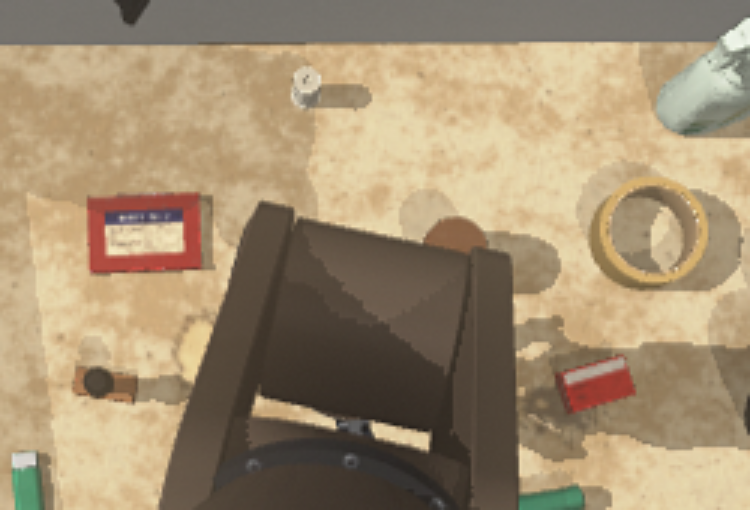

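The stapler is in the grip (19 mm opening). The picture shows pad (145,232) and jar (455,235) undisturbed. Now I carry and place it.

Request:
servo_tool --rows '[0.0,0.03,0.046,0,0,0,0.02,0.0,0.06,0.092,0,0,0,0.04,0.0,0.09,0.138,0,0,0,0.06,0.0,0.12,0.184,0,0,0,0.08,0.0,0.14,0.222,0.0,0,0,0.097,0.0,0.144,0.231,0.01,0.003,0.001,0.097,0.0,0.144,0.231,0.04,0.003,0.001,0.097,0.0,0.144,0.231,0.065,0.003,0.001,0.097,0.0,0.144,0.231,0.08,0.003,0.001,0.097,0.0,0.144,0.231,0.086,0.003,0.001,0.097,0.0,0.144,0.231,0.087,0.003,0.001,0.097]'

```text
time: 5.05
tcp_pos: [0.6639, 0.1045, 0.0186]
ee_rot: [-0.002, 0.692, 0.722, -0.001]
ft_force: [-7.0, -1.0, 13.5]
opening: 0.019
gripper_force: 43.8
```

Run:
```python
from h import *
go(665.7,104.7,19,2.4)
```

```text
t 5.05 tcp [663.9 104.5  18.6] open 0.019 F [-7.  -1.  13.5] shift [ 0.0001  0.0018 -0.0004] turn [-0.004 -0.001  0.   ]
```

Request:
servo_tool --rows '[0.05,0,0,0,0,0,0,0.05,0,0,0,0,0,0,0.05,0,0,0,0,0,0,0.05,0,0,-0.02,0,0,0,0.05,0,0,-0.06,0,0,0,0.085,0,0,-0.11,0,0,0,0.085,0.05,-0.04,-0.122,0,0,0,0.085,0.1,-0.08,-0.122,0,0,0,0.085,0.14,-0.12,-0.122,0,0,0,0.085,0.18,-0.16,-0.122,0,0,0,0.085,0.21,-0.19,-0.122,0,0,0.04,0.085,0.224,-0.205,-0.122,0,0,0.06,0.085,0.224,-0.205,-0.122,0,0,0.06,0.085,0.224,-0.205,-0.122,0,0,0.06]'

```text
time: 6.8
tcp_pos: [0.4514, 0.3198, 0.1419]
ee_rot: [-0.001, 0.713, 0.701, -0.0]
ft_force: [-0.0, -0.7, 0.2]
opening: 0.085
gripper_force: 0.0
```

Run:
```python
from h import *
s=ctrl.sense();d=imaging.snapshot('wrist');T=wristT(d,s);im=d['img'];pickle.dump((d,T),open('w3.pkl','wb'))
t=imaging.snapshot('top')['img'];cv2.imwrite('pics/v3.png',np.hstack([im,cv2.resize(t[90:260,60:260],None,fx=384/170,fy=384/170)])[:,:800])
go(450,320,15,-1,s)
```

```text
t 6.8 tcp [451.4 319.8 141.9] open 0.085 F [-0.  -0.7  0.2] shift [ 0.     -0.0012  0.1269] turn [-0.002 -0.001 -0.   ]
```

View pics/v3.png

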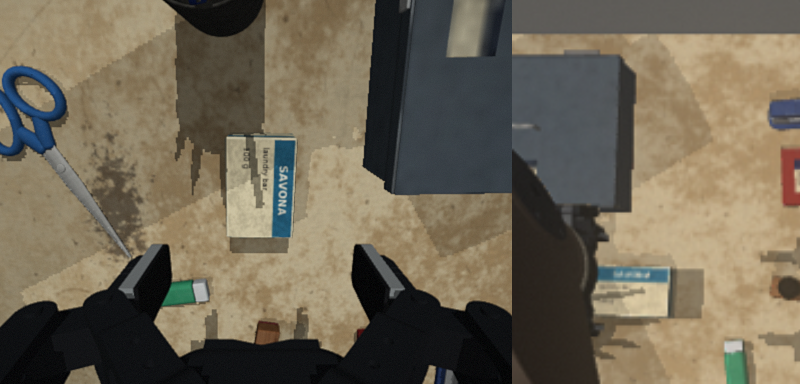

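The wrist picture shows the soap carton with top corners near (227,136), (297,138), (294,238) and (227,237). The lighter, cash box and pencil cup are clear of the fingers.

Run:
```python
from h import *
d,T=pickle.load(open('w3.pkl','rb'))
p=ray(d,[(227,136),(297,138),(294,238),(227,237)],.034,T)*1000
print(p.round(1),p.mean(0).round(1))
```

```text
[[425.8 364.9  34. ]
 [481.9 362.3  34. ]
 [480.6 274.4  34. ]
 [421.3 276.4  34. ]] [452.4 319.5  34. ]
```

Request:
servo_tool --rows '[0.085,0,0.001,0.04,0,0,0.017,0.085,0,0.001,0.09,0,0,0.017,0.085,0,0.001,0.125,0,0,0.017,0.085,0,0.001,0.137,0,0,0.017,0.085,0,0.001,0.137,0,0,0.017,0.0,0,0.001,0.137,0,0,0.017,0.0,0,0.001,0.137,0,0,0.017,0.0,0,0.001,0.137,0,0,0.017,0.0,0,0.001,0.137,0,0,0.017,0.0,0,0.001,0.12,0,0,0.017,0.0,0,0.001,0.08,0,0,0.017,0.0,0,0.001,0.03,0,0,0.017,0.0,0,0.001,0.02,0,0,0.017,0.0,0,0.001,0.02,0,0,0.017]' --force 35

```text
time: 8.65
tcp_pos: [0.452, 0.3202, 0.1225]
ee_rot: [-0.001, 0.719, 0.695, 0.0]
ft_force: [-0.0, 0.1, -2.0]
opening: 0.0567
gripper_force: 38.6
```

Run:
```python
from h import *
d=imaging.snapshot('top');im=d['img']
hsv=cv2.cvtColor(im,cv2.COLOR_BGR2HSV);H,S,V=[hsv[...,i].astype(int) for i in range(3)]
m=((H<14)&(S>90)&(V>40)&(V<130)).astype(np.uint8)
for c in blobs(m,(280,155,325,195),30): print('lid',ray(d,cv2.minEnclosingCircle(c)[0],.079)*1000,cv2.minEnclosingCircle(c),c.min(0),c.max(0),rect(d,c,.079))
b=((im[...,0].astype(int)-im[...,2])>25).astype(np.uint8)
for c in blobs(b,(160,110,235,155),30): print('stapler',rect(d,c,.03))
go(560,-66,120,0);go(560,-66,5,0)
```

```text
lid [[ 562.59611866 -168.48772731   79.        ]] ((301.35772705078125, 172.2029266357422), 9.89081859588623) [292 163] [311 182] [ 562.6 -168.2   47.3   48.5  -46. ]
stapler [ 6.667e+02  1.113e+02  1.630e+01  1.039e+02 -3.000e-01]
t 8.7 tcp [451.4 319.8 121.3] open 0.0574 F [ 0.1  0.4 -1.2] shift [-0.3818  0.122   0.0006] turn [-0.003 -0.001 -0.035]
t 8.7 tcp [451.4 319.8 121.3] open 0.0574 F [ 0.1  0.4 -1.2] shift [-0.3819  0.1223  0.1156] turn [-0.003 -0.001 -0.035]
```

Request:
servo_tool --rows '[0.0,-0.04,0.012,0,0,0,0,0.0,-0.085,0.028,0,0,0,0,0.0,-0.13,0.043,0,0,0,0,0.0,-0.175,0.058,0,0,0,-0.01,0.0,-0.22,0.072,0,0,0,-0.02,0.0,-0.265,0.087,0,0,0,-0.035,0.0,-0.31,0.102,0,0,0,-0.035,0.0,-0.35,0.115,0,0,0,-0.035,0.0,-0.375,0.122,0,0,0,-0.035,0.0,-0.382,0.124,0.01,0,0,-0.035,0.0,-0.382,0.124,0.04,0,0,-0.035,0.0,-0.382,0.124,0.075,0,0,-0.035,0.0,-0.382,0.124,0.1,0,0,-0.035,0.0,-0.382,0.124,0.11,0,0,-0.035,0.0,-0.382,0.124,0.115,0,0,-0.035,0.0,-0.382,0.124,0.116,0,0,-0.035,0.0,-0.382,0.124,0.116,0,0,-0.035]'

```text
time: 10.82
tcp_pos: [0.562, -0.0658, 0.0051]
ee_rot: [-0.001, 0.707, 0.707, -0.001]
ft_force: [-0.2, -0.3, -0.4]
opening: 0.0571
gripper_force: 39.3
```

Request:
servo_tool --rows '[0.085,0,0,0,0,0,0,0.085,0,0,0,0,0,0,0.085,0,0,0,0,0,0,0.085,0,0,0,0,0,0,0.085,0,0,-0.02,0,0,0,0.085,0,0,-0.06,0,0,0,0.085,0,0,-0.11,0,0,0,0.085,0,0,-0.137,0,0,0,0.085,0,0,-0.137,0,0,0,0.085,0,0,-0.137,0,0,0]'

```text
time: 12.08
tcp_pos: [0.5618, -0.0661, 0.1409]
ee_rot: [-0.002, 0.707, 0.707, -0.001]
ft_force: [-0.2, -0.0, -0.2]
opening: 0.0848
gripper_force: 0.0
```

Run:
```python
from h import *
s=ctrl.sense();d=imaging.snapshot('wrist');T=wristT(d,s);pickle.dump((d,T),open('w4.pkl','wb'));cv2.imwrite('pics/w4.png',d['img'])
go(449,-294,142,14,s)
```

```text
t 12.07 tcp [561.8 -66.1 140.9] open 0.0848 F [-0.2 -0.  -0.2] shift [-0.2279 -0.1128 -0.0008] turn [-0.004 -0.001 -0.244]
```

View pics/w4.png

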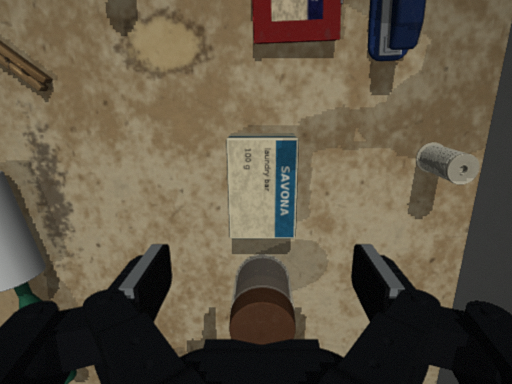

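The soap carton stands at about (263,188) in the wrist view, straight and in line with the jar lid (262,315). Next I hover over the staple carton.

Request:
servo_tool --rows '[0.085,-0.04,-0.02,0,0,0,-0.05,0.085,-0.09,-0.045,0,0,0,-0.1,0.085,-0.14,-0.07,0,0,0,-0.16,0.085,-0.19,-0.095,0,0,0,-0.2,0.085,-0.22,-0.11,0,0,0,-0.244,0.085,-0.228,-0.113,0,0,0,-0.244,0.085,-0.228,-0.113,0,0,0,-0.244,0.085,-0.228,-0.113,0,0,0,-0.244]'

```text
time: 13.12
tcp_pos: [0.4495, -0.2932, 0.1413]
ee_rot: [-0.002, 0.616, 0.788, -0.001]
ft_force: [0.5, -1.0, -0.0]
opening: 0.0849
gripper_force: 0.0
```

Run:
```python
from h import *
d,T=pickle.load(open('w4.pkl','rb'))
p=ray(d,[(230,137),(298,137),(296,240),(229,238)],.034,T)*1000;print('soap',p.round(1).tolist(),p.mean(0).round(1))
s=ctrl.sense();d=imaging.snapshot('wrist');T=wristT(d,s);im=d['img'];cv2.imwrite('pics/w5.png',im[60:300,130:400].repeat(2,0).repeat(2,1))
hsv=cv2.cvtColor(im,cv2.COLOR_BGR2HSV);H,S,V=[hsv[...,i].astype(int) for i in range(3)]
red=((((H<8)|(H>172))&(S>130)&(V>70))).astype(np.uint8)
for c in blobs(red,(130,60,400,300),200):print(rect(d,c,.03,T),c.min(0),c.max(0))
pickle.dump((d,T),open('w5.pkl','wb'))
go(449,-294,142,14,s)
```

```text
soap [[537.7, -22.3, 34.0], [592.0, -22.3, 34.0], [593.3, -112.5, 34.0], [534.2, -110.7, 34.0]] [564.3 -67.   34. ]
[ 449.6 -294.6   36.2   63.1   15. ] [238 153] [281 224]
t 13.12 tcp [ 449.5 -293.2  141.3] open 0.0849 F [ 0.5 -1.  -0. ] shift [-0.0007 -0.0007 -0.0007] turn [-0.003 -0.002  0.   ]
```

View pics/w5.png

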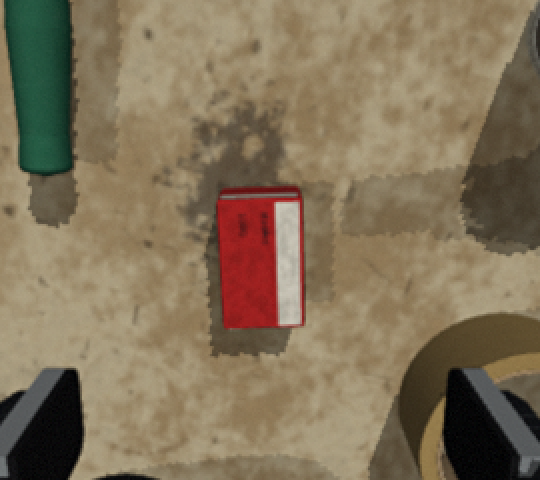

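The picture shows the staple carton top at crop (262,264), about 1° off the tool, with 4 mm of end face visible at its far end. I'll grasp it with the fingers half open.

Request:
servo_tool --rows '[0.065,-0.003,0,0.04,0.003,0.002,-0.02,0.065,-0.003,0,0.09,0.003,0.002,-0.02,0.065,-0.003,0,0.125,0.003,0.002,-0.02,0.065,-0.003,0,0.136,0.003,0.002,-0.02,0.065,-0.003,0,0.136,0.003,0.002,-0.02,0.0,-0.003,0,0.136,0.003,0.002,-0.02,0.0,-0.003,0,0.136,0.003,0.002,-0.02,0.0,-0.003,0,0.136,0.003,0.002,-0.02,0.0,-0.003,0,0.136,0.003,0.002,-0.02,0.0,-0.003,0,0.12,0.003,0.002,-0.02,0.0,-0.003,0,0.08,0.003,0.002,-0.02,0.0,-0.003,0,0.03,0.003,0.002,-0.02,0.0,-0.003,0,0.0,0.003,0.002,-0.02,0.0,-0.003,0,0.0,0.003,0.002,-0.02]'

```text
time: 14.92
tcp_pos: [0.4513, -0.2981, 0.1453]
ee_rot: [-0.0, 0.608, 0.794, -0.001]
ft_force: [0.0, -0.3, -1.7]
opening: 0.0354
gripper_force: 35.6
```

Run:
```python
from h import *
go(563,-66.5,141,0.5);go(563,-66.5,40,0.5)
```

```text
t 14.93 tcp [ 451.3 -298.1  145.3] open 0.0354 F [ 0.  -0.3 -1.7] shift [0.1945 0.1683 0.0038] turn [-0.002  0.001  0.255]
t 14.93 tcp [ 451.3 -298.1  145.3] open 0.0354 F [ 0.  -0.3 -1.7] shift [0.1946 0.1685 0.1048] turn [-0.002  0.001  0.255]
```

Request:
servo_tool --rows '[0.0,0.03,0.025,0,0,0,0.03,0.0,0.065,0.056,0,0,0,0.07,0.0,0.1,0.087,0,0,0,0.12,0.0,0.135,0.118,0,0,0,0.17,0.0,0.165,0.144,0,0,0,0.21,0.0,0.185,0.162,0,0,0,0.25,0.0,0.193,0.1685,0,0,0,0.255,0.0,0.193,0.1685,0.03,0,0,0.255,0.0,0.193,0.1685,0.06,0,0,0.255,0.0,0.193,0.1685,0.08,0,0,0.255,0.0,0.193,0.1685,0.085,0,0,0.255,0.0,0.193,0.1685,0.085,0,0,0.255,0.0,0.193,0.1685,0.085,0,0,0.255]'

```text
time: 16.55
tcp_pos: [0.5622, -0.0669, 0.0572]
ee_rot: [-0.002, 0.704, 0.71, -0.001]
ft_force: [-0.6, -0.2, -1.6]
opening: 0.0352
gripper_force: 35.6
```

Run:
```python
from h import *
s=ctrl.sense();d=imaging.snapshot('wrist');pickle.dump((d,wristT(d,s)),open('w6.pkl','wb'));cv2.imwrite('pics/w6.png',d['img'])
go(563,-66.5,40,0.5,s)
```

```text
t 16.55 tcp [562.2 -66.9  57.2] open 0.0352 F [-0.6 -0.2 -1.6] shift [0.0004 0.0009 0.0172] turn [-0.005 -0.002  0.   ]
```

View pics/w6.png

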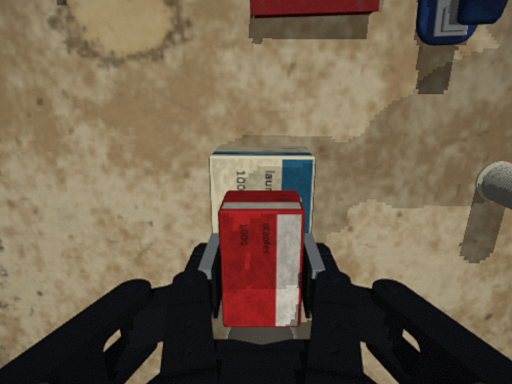

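The view shows the staple carton (261,268) centred over the soap carton (262, top edge row 155) and parallel. I'll lower it and let go.

Request:
servo_tool --rows '[0.0,0,0.0005,0.01,0,0,0,0.0,0,0.0005,0.015,0,0,0,0.0,0,0.0005,0.017,0,0,0,0.0,0,0.0005,0.0175,0,0,0,0.0,0,0.0005,0.0175,0,0,0,0.065,0,0.0005,0.0175,0,0,0,0.065,0,0.0005,0.0175,0,0,0,0.065,0,0.0005,0.0175,0,0,0,0.065,0,0.0005,0.0175,0,0,0,0.065,0,0.0005,0.0,0,0,0,0.065,0,0.0005,-0.04,0,0,0,0.065,0,0.0005,-0.08,0,0,0,0.065,0,0.0005,-0.11,0,0,0,0.065,0,0.0005,-0.11,0,0,0,0.065,0,0.0005,-0.11,0,0,0]'

```text
time: 18.48
tcp_pos: [0.5627, -0.0669, 0.1667]
ee_rot: [-0.003, 0.704, 0.71, -0.002]
ft_force: [-0.1, 0.6, 0.4]
opening: 0.0654
gripper_force: 0.0
```

Run:
```python
from h import *
s=ctrl.sense();d=imaging.snapshot('wrist');T=wristT(d,s);im=d['img'];cv2.imwrite('pics/w7.png',im[60:330,130:400].repeat(2,0).repeat(2,1))
hsv=cv2.cvtColor(im,cv2.COLOR_BGR2HSV);H,S,V=[hsv[...,i].astype(int) for i in range(3)]
red=((((H<8)|(H>172))&(S>130)&(V>70))).astype(np.uint8)
for c in blobs(red,(130,60,400,300),200):print(rect(d,c,.064,T),c.min(0),c.max(0))
pickle.dump((d,T),open('w7.pkl','wb'))
go(563,-66.5,68,0.5,s)
```

```text
[563.3 -63.5  35.8  61.7   0.6] [239 150] [283 222]
t 18.48 tcp [562.7 -66.9 166.7] open 0.0654 F [-0.1  0.6  0.4] shift [0.0002 0.0009 0.0987] turn [-0.006 -0.002  0.   ]
```

View pics/w7.png

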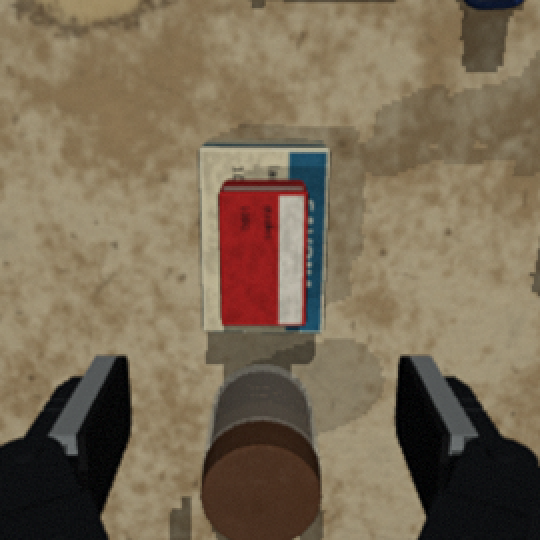

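The staple carton (crop 263,260) lies centred and square on the soap carton. Now I close the fingers and press.

Request:
servo_tool --rows '[0.0,0,0,0,0.006,0.002,0,0.0,0,0,0.02,0.006,0.002,0,0.0,0,0,0.05,0.006,0.002,0,0.0,0,0,0.08,0.006,0.002,0,0.0,0,0,0.095,0.006,0.002,0,0.0,0,0,0.1,0.006,0.002,0,0.0,0,0,0.102,0.006,0.002,0,0.0,0,0,0.103,0.006,0.002,0,0.0,0,0,0.103,0.006,0.002,0]'

```text
time: 19.65
tcp_pos: [0.5627, -0.0668, 0.0641]
ee_rot: [-0.005, 0.704, 0.71, -0.003]
ft_force: [0.3, 0.5, 2.3]
opening: 0.0001
gripper_force: 1.3
```

Contact at z = 64 mm with 2.3 N. I'll press a little more.

Request:
servo_tool --rows '[0.0,0,0,0.0005,0,0,0,0.0,0,0,0.001,0,0,0,0.0,0,0,0.001,0,0,0,0.0,0,0,0.001,0,0,0]'

```text
time: 20.15
tcp_pos: [0.5629, -0.0668, 0.0639]
ee_rot: [-0.005, 0.704, 0.71, -0.003]
ft_force: [-3.8, 0.3, 23.7]
opening: -0.0002
gripper_force: 11.6
```

Request:
servo_tool --rows '[0.0,0,0,-0.01,0,0,0,0.0,0,0,-0.05,0,0,0,0.085,0,0,-0.1,0,0,0,0.085,0.03,-0.02,-0.12,0,0,0,0.085,0.07,-0.04,-0.12,0,0,0,0.085,0.11,-0.062,-0.12,0,0,0,0.085,0.15,-0.084,-0.12,0,0,0,0.085,0.18,-0.1,-0.12,0,0,0,0.085,0.2,-0.111,-0.12,0,0,0,0.085,0.2,-0.111,-0.12,0,0,0,0.085,0.2,-0.111,-0.12,0,0,0]'

```text
time: 21.52
tcp_pos: [0.4514, 0.1316, 0.1848]
ee_rot: [-0.006, 0.704, 0.71, -0.003]
ft_force: [0.2, -0.1, 0.9]
opening: 0.0846
gripper_force: 0.0
```

Run:
```python
from h import *
s=ctrl.sense();d=imaging.snapshot('wrist');T=wristT(d,s);im=d['img'];cv2.imwrite('pics/w8.png',im[60:330,130:400].repeat(2,0).repeat(2,1))
V=im.max(2);m=(V<60).astype(np.uint8)
for c in blobs(m,(200,100,320,260),100):print(c.min(0),c.max(0),(ray(d,cv2.minEnclosingCircle(c)[0],.073,T)*1000).round(1),cv2.minEnclosingCircle(c))
pickle.dump((d,T),open('w8.pkl','wb'))
go(450,132,180,0,s)
```

```text
[250 163] [276 196] [[453.4 139.2  73. ]] ((263.8460693359375, 179.75059509277344), 16.772048950195312)
t 21.52 tcp [451.4 131.6 184.8] open 0.0846 F [ 0.2 -0.1  0.9] shift [ 0.0004 -0.0013  0.0049] turn [-0.012 -0.004  0.009]
```

View pics/w8.png

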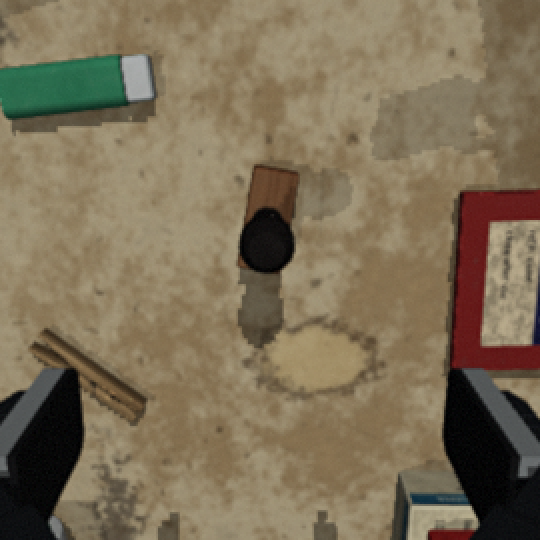

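The view shows the stamp: knob about crop (267,243), block's far corners (255,165) and (299,170), left near corner (240,268), so about -7° yaw.

Run:
```python
from h import *
d,T=pickle.load(open('w8.pkl','rb'))
c=lambda a:[(x/2+130,y/2+60) for x,y in a]
p=ray(d,c([(255,165),(299,170),(240,268)]),.017,T)*1000;print(p.round(1).tolist())
print('centre from edge', ((p[0]+p[1])/2+27*np.array([-np.sin(np.radians(7)),-np.cos(np.radians(7)),0])).round(1), 'diag',((p[1]+p[2])/2).round(1))
for z in(.05,.06,.073):print(z,(ray(d,c([(267,243)]),z,T)*1000).round(1))
t=pickle.load(open('d0.pkl','rb'))['top']
for z in(.05,.06,.073):print(z,(ray(t,(182.5,217.5),z)*1000).round(1))
```

```text
[[446.6, 163.1, 17.0], [468.6, 160.8, 17.0], [439.0, 109.1, 17.0]]
centre from edge [454.3 135.1  17. ] diag [453.8 134.9  17. ]
0.05 [[453.1 131.5  50. ]]
0.06 [[453.1 134.2  60. ]]
0.073 [[453.1 137.6  73. ]]
0.05 [[451.4 135.1  50. ]]
0.06 [[450.8 133.8  60. ]]
0.073 [[450. 132.  73.]]
```

Request:
servo_tool --rows '[0.085,0.0035,0.002,0.02,-0.012,-0.004,0.07,0.085,0.0035,0.002,0.06,-0.012,-0.004,0.131,0.085,0.0035,0.002,0.1,-0.012,-0.004,0.131,0.085,0.0035,0.002,0.135,-0.012,-0.004,0.131,0.06,0.0035,0.002,0.149,-0.012,-0.004,0.131,0.06,0.0035,0.002,0.149,-0.012,-0.004,0.131,0.0,0.0035,0.002,0.149,-0.012,-0.004,0.131,0.0,0.0035,0.002,0.149,-0.012,-0.004,0.131,0.0,0.0035,0.002,0.149,-0.012,-0.004,0.131,0.0,0.0035,0.002,0.149,-0.012,-0.004,0.131,0.0,0.0035,0.002,0.149,-0.012,-0.004,0.131]' --force 25

```text
time: 22.95
tcp_pos: [0.4519, 0.1361, 0.0367]
ee_rot: [0.001, 0.749, 0.663, 0.0]
ft_force: [-0.6, -1.6, 9.5]
opening: 0.0231
gripper_force: 24.0
```

Request:
servo_tool --rows '[0.0,0,0,-0.01,0,0,0,0.0,0,0,-0.05,0,0,0,0.0,0,0,-0.1,0,0,0,0.0,0,0,-0.14,0,0,0,0.0,0,0,-0.15,0,0,0,0.0,0,0,-0.15,0,0,0,0.0,0,0,-0.15,0,0,0]'

```text
time: 23.82
tcp_pos: [0.4504, 0.1359, 0.1846]
ee_rot: [-0.0, 0.749, 0.663, -0.001]
ft_force: [-0.6, 0.4, -0.6]
opening: 0.0226
gripper_force: 24.7
```

Run:
```python
from h import *
s=ctrl.sense();d=imaging.snapshot('wrist');T=wristT(d,s);cv2.imwrite('pics/w9.png',d['img']);pickle.dump((d,T),open('w9.pkl','wb'))
go(563,-65.5,186,0.5,s)
```

```text
t 23.82 tcp [450.4 135.9 184.6] open 0.0226 F [-0.6  0.4 -0.6] shift [-0.1862  0.1362 -0.0015] turn [-0.002  0.001 -0.131]
```

View pics/w9.png

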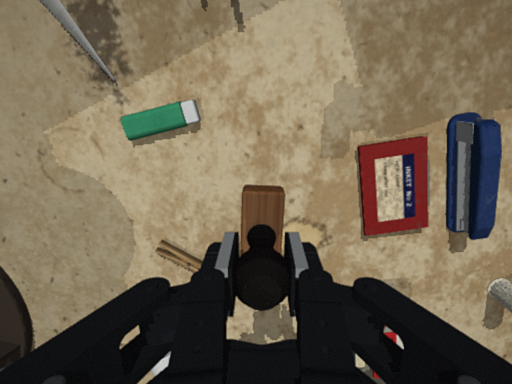

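The stamp hangs upright in the grip, block end at (263,186), square to the tool; the stapler at (473,175) lies parallel behind the pad. Now I move it over the stack.

Request:
servo_tool --rows '[0.0,-0.02,0.015,0,0,0,-0.01,0.0,-0.055,0.04,0,0,0,-0.03,0.0,-0.09,0.066,0,0,0,-0.06,0.0,-0.125,0.092,0,0,0,-0.09,0.0,-0.155,0.114,0,0,0,-0.11,0.0,-0.177,0.13,0,0,0,-0.131,0.0,-0.185,0.136,0,0,0,-0.131,0.0,-0.185,0.136,0.02,0,0,-0.131,0.0,-0.185,0.136,0.05,0,0,-0.131,0.0,-0.185,0.136,0.065,0,0,-0.131,0.0,-0.185,0.136,0.07,0,0,-0.131,0.0,-0.185,0.136,0.07,0,0,-0.131,0.0,-0.185,0.136,0.07,0,0,-0.131]'

```text
time: 25.5
tcp_pos: [0.5641, -0.0642, 0.1164]
ee_rot: [0.001, 0.704, 0.71, -0.0]
ft_force: [0.7, 0.3, -0.2]
opening: 0.0231
gripper_force: 24.7
```

Run:
```python
from h import *
s=ctrl.sense();d=imaging.snapshot('wrist');cv2.imwrite('pics/w10.png',d['img'][130:370,150:370].repeat(2,0).repeat(2,1))
go(563,-64.5,101,0.5,s)
```

```text
t 25.5 tcp [564.1 -64.2 116.4] open 0.0231 F [ 0.7  0.3 -0.2] shift [-0.0003 -0.0011  0.0154] turn [0.    0.001 0.   ]
```

View pics/w10.png

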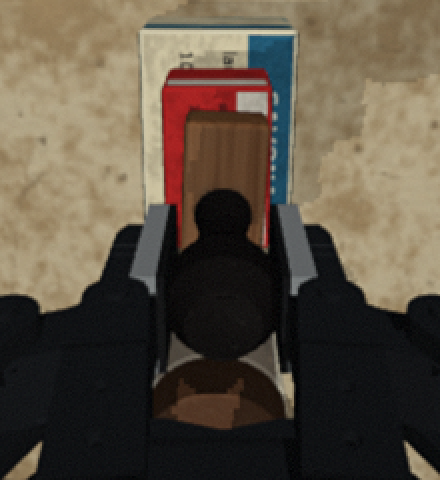

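The stamp (centre column 226) sits about 2–3 mm right of the staple carton's middle (217). I'll shift it and lower gently.

Request:
servo_tool --rows '[0.0,0,-0.0025,0.005,0,0,0,0.0,0,-0.0025,0.01,0,0,0,0.0,0,-0.0025,0.013,0,0,0,0.0,0,-0.0025,0.0145,0,0,0,0.0,0,-0.0025,0.0145,0,0,0]'

```text
time: 26.18
tcp_pos: [0.5611, -0.0642, 0.101]
ee_rot: [-0.0, 0.704, 0.71, -0.001]
ft_force: [-0.1, 0.3, -0.1]
opening: 0.0229
gripper_force: 24.7
```

Request:
servo_tool --rows '[0.0,0,0,0.0005,0,0,0,0.0,0,0,0.001,0,0,0,0.0,0,0,0.001,0,0,0]'

```text
time: 26.55
tcp_pos: [0.5614, -0.0643, 0.1007]
ee_rot: [0.0, 0.704, 0.71, -0.0]
ft_force: [-2.9, 0.4, 10.2]
opening: 0.0226
gripper_force: 25.2
```

Request:
servo_tool --rows '[0.0,0,0,-0.0005,0,0,0,0.06,0,0,-0.0005,0,0,0,0.06,0,0,-0.0005,0,0,0,0.06,0,0,-0.0005,0,0,0,0.06,0,0,-0.0005,0,0,0,0.06,0,0,-0.02,0,0,0,0.06,0,0,-0.05,0,0,0,0.06,0,0,-0.09,0,0,0,0.06,0,0,-0.13,0,0,0,0.06,0,0,-0.13,0,0,0,0.06,0,0,-0.13,0,0,0]'

```text
time: 27.92
tcp_pos: [0.5609, -0.064, 0.2297]
ee_rot: [-0.0, 0.704, 0.71, -0.001]
ft_force: [-0.0, -0.1, 1.1]
opening: 0.0597
gripper_force: 0.0
```

Run:
```python
from h import *
d=imaging.snapshot('wrist');sc=imaging.snapshot('scene')['img']
cv2.imwrite('pics/w11.png',np.hstack([d['img'][60:330,130:400],cv2.resize(sc[130:270,170:310],(270,270))]))
go(563,-64.5,230,0.5)
```

```text
t 28.02 tcp [560.5 -64.  229. ] open 0.0601 F [-0.1  0.3  0.2] shift [-0.0005  0.0025 -0.001 ] turn [-0.003  0.     0.   ]
```

View pics/w11.png

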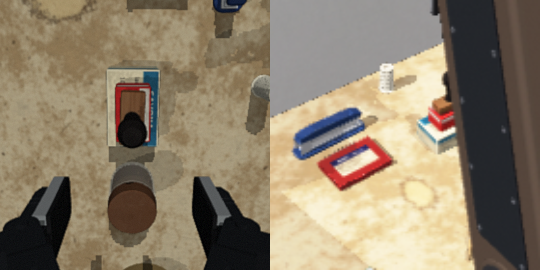

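Left half: the stamp stands upright on the stack (130,110), square and centred. Right half: the stapler (330,130) is upright and parallel behind the pad. I'm handing the job in.

```bash
python3 -c "
from workcell import workorder
print(workorder.close_job())"
```

```text
the job is handed in; nothing more can be done
None
```

I finished the ticket desk and handed the job in at about 28 s. The soap carton, staple carton and stamp are stacked left of the jar, and the staple carton was pressed at 23.7 N before the stamp went on. The stapler lies upright behind the pad. The last pictures look right, but the hand-in returned no verdict.

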